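Load the vented conditioning chamber

ROBOT

A 6-joint arm with a two-finger parallel gripper is mounted at the origin on the work surface. World frame = base frame: x ahead of the robot, y to its left, z up, the work surface at z = 0. Lengths are in m, angles in degrees, forces in N, time in s.
With the tool pointing down it reaches from about 0.375 to 0.9 m from the base axis. Payload 3.1 kg.
Tool frame: the origin (TCP) lies at the very end of the fingers, on their centre line; the grasp point (between the pads) lies 19 mm behind it; z points along the fingers, y is the line along which they close (so a half turn about z gives the same grasp; the last joint's range is limited). The gripper opens to 85 mm and grips with 20 to 120 N. Pads are 22 mm wide; open, the fingers measure 114 mm over their backs; the gripper's body (76 mm by 85 mm) begins 54 mm behind the grasp point. The pads swing forward as they close: fully open they stand 13 mm farther back than shut.
Start: joints at [56.293, 30.224, 82.088, -0, 67.689, -10.227], TCP at [0.249, 0.573, 0.231] pointing down, gripper open.
Joint ranges: [-176.69, 176.69], [-43.24, 126.21], [12.49, 139.97], [-82, 262], [0, 151.66], [-163.58, 163.58]. Speed limits (degrees/s): [159.86, 159.86, 180, 180, 180, 180].

INTERFACE

Orientations are given as [roll, pitch, yaw] about the fixed x, y, z axes, in that order (R = Rz(yaw) Ry(pitch) Rx(roll)).
In Python, from bench import move_ptp, line_to, goto_joints, gripper_to, sleep, inverse_kinematics, get_obs, camera, calibration, Unreachable, finish_job, spot_in, place_of gives the robot as it stands. Calls block until the motion is done:
- move_ptp(position, orientation): joint-space move of the TCP to a pose.
- line_to(position, orientation=None, v=0.15, force_limit=None): straight line of the TCP; orientation=None keeps the orientation; v is the mean speed in m/s. With force_limit (N) it stops when the force on the tool has changed by that much, and returns True; else False.
- goto_joints(angles): joint-space move.
- gripper_to(opening): finger opening in m; the grip force is fixed at half the most; returns when the fingers have stopped.
- sleep(seconds).
- inverse_kinematics(position, orientation): joint angles nearest the present ones, or None.
- get_obs(): the state.
- camera(name): name is "scene" or "top"; returns the picture (420x560x3 uint8, red, green, blue); there is no depth.
- calibration(name): a dict with "mtx" (3x3 intrinsics, pixels), "D" ([k1, k2, p1, p2, k3] as OpenCV has them; the pictures are not rectified), "rvec" (rotation vector, rad) and "tvec" (3), from world to camera coordinates, as OpenCV has them. Camera axes: x right, y down, z forward; pixel columns grow to the right and rows downward; lengths in m; the calibration is good to about 2 mm. A picture is of the moment at which its call begins. calibration takes no time and is no camera call.
A pose or a line that the arm cannot do raises Unreachable and nothing moves.
- finish_job(): hands the job in; it is judged then, once.
Trained networks look in the newest picture that a camera, given by its name, has taken for a name from the list of things; names that differ only in an ending like _2 or _b are one class to them, and where a whole thing is asked for, a point or a joint stands for the part that bears it (a point fixed in the world has none). Each returns a list of dicts, best first, with "score" (0 to 1); they miss things now and then, are a little off and sometimes report something else, mostly with a low value. They report only what shows in the picture. A call takes as long as a camera call.
- spot_in(camera, query): "centre" ([x, y, z] in m, in world coordinates, good to about 4 mm: the middle of the surface that is visible of it).
- place_of(camera, query): "centre" ([x, y, z] in m, in world coordinates, good to about 4 mm: a listed point, or the origin of a listed thing).
The state is a dict: "time_s": time; "joint_positions": joint angles; "joint_velocities": joint speeds; "joint_torque": joint torques, N m; "tcp_pos": TCP position; "tool_rot": TCP orientation; "contact_force": force on the tool from outside, world axes, zero at the start; "ft_torque": the same for the moment, N m; "opening": finger opening in m; "gripper_force": force on a finger pad.
Only numpy, scipy, OpenCV 4.12 (cv2) and the standard library are available. Lean on these libraries where they do the work, as an engineer would, in place of code of your own. Each camera call takes 0.05 s, during which the arm holds its last target. There are 200 camera calls.

TASK

Pull the vent knob of the conditioning unit out until it clicks into its detent, then twist the chamber's bayonet cover about a quarter turn anticlockwise, lift it off and set it down the right way up on the rubber mat. Stand every sample pot that is on the bench upright on the chamber floor, then put the cover back on, twist it clockwise until it is locked against its stops, and push the vent knob fully home again. Leave the other things on the bench where they are.

Things in the scene. Friction and masses are not known exactly. Their poses are not given: they have to be found in the camera images.
- unit: Low white bench instrument, 270 (x) by 360 (y) mm, fixed to the bench, flat deck 85 mm above the bench. Origin: on the bench; the housing spans x -135..135 and y -190..170 mm from it. z up. In its +y half a round steel chamber opens upwards, axis at x 0, y 55 mm; in its -y half the black vent knob, axis at x -30, y -135 mm.
- chamber_floor (a point): Centre of the chamber's flat round floor, 24 mm above the bench. The chamber is 154 mm wide inside, so a pot stands inside if its centre is within 54 mm of this point; the wall is 15 mm thick and rises 76 mm above the floor. Four pots fit, e.g. each 42 mm from the axis at 90 degrees to each other.
- chamber_rim (a point): Centre of the chamber mouth, at the height of the rim's top (100 mm above the bench), on which the cover sits. z up.
- claw (a point): Outer middle of one of two dark steel claws fixed across from each other outside the rim, 90 to 112 mm from the chamber's axis, tops 18 mm above the rim. Each overhangs (underside 12 mm above the rim) the arc from -12 to +48 degrees about the unit's +x direction (the other about -x), anticlockwise from above positive, with an upright stop at its clockwise end.
- cover: Round aluminium bayonet cover, disc 172 mm wide, 10 mm thick, 0.45 kg. Origin: centre of the disc's underside, which sits on the rim; z up. Below it a tapered spigot, 149 mm wide at the disc, 134 mm at its foot, 10 mm deep, centres it in the mouth with about 2.5 mm play; on a flat surface it rests on that spigot, origin 10 mm up.
- handle (a point): Centre of the top of the cover's black bar handle, on the cover's axis, 45 mm above its origin. The bar is 100 mm long (along the cover's x), 18 mm wide (y) and 35 mm tall, standing on the disc. Axes as the cover's.
- lug (a point): Tip of one of the cover's two lugs, on its +x side, 99 mm from its axis (the other at -x); 24 mm wide, 8 mm thick. Locked, the cover's x is within 0.06 rad of the unit's x; it lifts off or goes on when turned 1.2 to 2.4 rad anticlockwise of that (aim at 1.35). Twist clockwise to the stops (about -0.05 rad; within 0.26 counts) to lock. Half a turn is the same. Turns easily.
- vent (a joint): Travel of the push-pull vent knob, m: 0 fully home, 0.024 pulled straight up to its detent. Sprung to both ends with a hump halfway of about 8 N either way: let go nearer one end it snaps there and stays.
- vent_top (a point): Centre of the top of the black vent knob's head, which moves with it: 122 mm above the bench when home, 146 mm when out. The head is a disc 40 mm wide and 24 mm tall with bevelled edges on a 12 mm stem; grip it by its sides from above. z is the direction it is pulled.
- mat: Thin black rubber mat, 230 by 230 mm, 1 mm thick, flat on the bench; origin at its centre. The place to park the cover, right way up.
- pot1: Metal sample pot (one of up to four alike; absent ones are None): body 46 mm wide and 34 mm tall, with a round grip stem 15 mm wide standing 26 mm above it (60 mm in all), about 0.15 kg. Origin: centre of its underside; z up. Stands on the bench to the left of the unit.
- pot2: Metal sample pot (one of up to four alike; absent ones are None): body 46 mm wide and 34 mm tall, with a round grip stem 15 mm wide standing 26 mm above it (60 mm in all), about 0.15 kg. Origin: centre of its underside; z up. Stands on the bench to the left of the unit.
- pot3: Metal sample pot (one of up to four alike; absent ones are None): body 46 mm wide and 34 mm tall, with a round grip stem 15 mm wide standing 26 mm above it (60 mm in all), about 0.15 kg. Origin: centre of its underside; z up. Stands on the bench to the left of the unit.
- pot4: Metal sample pot (one of up to four alike; absent ones are None): body 46 mm wide and 34 mm tall, with a round grip stem 15 mm wide standing 26 mm above it (60 mm in all), about 0.15 kg. Origin: centre of its underside; z up. Stands on the bench to the left of the unit.
- spatula: Bystander: a spatula 170 mm long lying on the bench beyond the pots. Leave alone.
- tape: Bystander: a roll of paper tape, 90 mm wide, 24 mm tall, lying flat. Leave alone.
- jar: Bystander: an amber jar, 60 mm wide, 70 mm tall. Leave alone.
- bottle: Bystander: a clear bottle, 68 mm wide, 170 mm tall. Leave alone.
- beaker: Bystander: an open glass beaker, 80 mm wide, 90 mm tall. Leave alone.
- mouse: Bystander: a black computer mouse, 105 by 60 mm, 32 mm tall, on the far side of the bench. Leave alone.

How it is judged (in metres and radians):
On the way, in this order (a step that is already met when the one before it is completed fails the run):
1. the vent knob is pulled out to its detent while the cover is still locked (value of joint vent above 0.021 m and horizontal distance between cover and chamber_rim below 0.007 m and z of cover in the frame of unit below 0.104 m and angle between cover's own z axis and vertical below 0.06 rad and angle between the x axis of cover and the x axis of unit, either way round below 0.26 rad), for 0.2 s.
2. the cover is twisted anticlockwise out from under the claws, still on the rim (angle between the x axis of cover and the x axis of unit, either way round above 1 rad and horizontal distance between cover and chamber_rim below 0.01 m and value of joint vent above 0.021 m), for 0.1 s.
3. the cover stands right way up on the mat, released (horizontal distance between cover and mat below 0.06 m and height (world z) of cover below 0.016 m and angle between cover's own z axis and vertical below 0.1 rad and linear speed of cover below 0.02 m/s and contact force between cover and the fingers below 0.1 N and value of joint vent above 0.021 m), for 0.2 s.
4. all pots stand upright on the chamber floor, released (horizontal distance between each of pot1, pot2, pot3, pot4 and chamber_floor below 0.06 m and z of each of pot1, pot2, pot3, pot4 in the frame of unit below 0.032 m and angle between each of pot1, pot2, pot3, pot4's own z axis and vertical below 0.2 rad and linear speed of each of pot1, pot2, pot3, pot4 below 0.02 m/s and contact force between each of pot1, pot2, pot3, pot4 and the fingers below 0.1 N and value of joint vent above 0.021 m), for 0.2 s.
5. the cover is back on the rim and twisted to its stops, the vent knob still out (all of step 1), for 0.2 s.
6. the vent knob is pushed fully home (value of joint vent below 0.003 m), for 0.2 s.
At the end, for the whole second after the job is handed in: The vent knob is home (within 3 mm), the cover sits level on the rim (within 4 mm of height, 7 mm of centre) and is locked within 0.26 rad of its stops' position, and every pot stands upright (within 0.2 rad) on the chamber floor, all at rest (value of joint vent below 0.003 m and horizontal distance between cover and chamber_rim below 0.007 m and z of cover in the frame of unit below 0.104 m and angle between cover's own z axis and vertical below 0.06 rad and angle between the x axis of cover and the x axis of unit, either way round below 0.26 rad and linear speed of each of cover, pot1, pot2, pot3, pot4 below 0.02 m/s and horizontal distance between each of pot1, pot2, pot3, pot4 and chamber_floor below 0.06 m and z of each of pot1, pot2, pot3, pot4 in the frame of unit below 0.032 m and angle between each of pot1, pot2, pot3, pot4's own z axis and vertical below 0.2 rad); the robot touches nothing.
It fails at once if a bystander is moved more than 3 cm (distance of any of spatula, tape, jar, bottle, beaker, mouse from where it was at the start of the episode above 0.03 m).
Of pot1, pot2, pot3, pot4 only 2 to 4 are there at a start; the rules pass over those that are not, and their reading is None.
At some moment in a run one of pot1, pot2, pot3, pot4 may be knocked a few centimetres aside while the robot is not near it.
It also fails if it takes over 210 s, if anything falls off the work surface, if the arm or the gripper's body presses on something with over 40 N, if the wrist force passes 120 N, or if a joint passes its speed limit or range.

## Working session

There is one attempt and no reset: what is moved stays moved. The work goes in short steps, each a Python script; the robot and the scene stay as the last script left them, time stands still between calls to the robot, and variables do not carry over. Pictures are saved under pics/ and viewed, at most 14 in all, crops included, and the job is handed in when it is done.

```bash
ls; mkdir -p pics
python3 - <<'E'
from bench import *
import cv2,numpy as np
for c in ("scene","top"):
    im=camera(c); cv2.imwrite(f"pics/{c}0.png",im[:,:,::-1])
    k=calibration(c); R=cv2.Rodrigues(np.array(k["rvec"]))[0]; print(c,(-R.T@np.array(k["tvec"]).ravel()).round(3),R.round(2).tolist(),k["mtx"])
    for q in ["unit","chamber_rim","claw","cover","handle","lug","vent_top","mat","pot1"]:
        print(q,[(np.round(d["centre"],3).tolist(),round(d["score"],2)) for d in place_of(c,q)][:6])
print(get_obs())
E
```

```text
pics
scene [ 1.363 -0.04   0.916] [[0.08, 1.0, -0.02], [0.69, -0.07, -0.72], [-0.72, 0.04, -0.69]] [[431.21875305   0.         285.39358722]
 [  0.         431.21875305 220.61800058]
 [  0.           0.           1.        ]]
unit []
chamber_rim []
claw [([0.686, -0.114, 0.122], 0.97)]
cover [([0.577, -0.13, 0.097], 0.76)]
handle [([0.576, -0.131, 0.146], 0.92)]
lug [([0.672, -0.143, 0.104], 0.57)]
vent_top [([0.519, -0.311, 0.121], 0.6)]
mat [([0.467, 0.223, -0.002], 0.98)]
pot1 [([0.544, 0.402, 0.0], 0.87), ([0.64, 0.132, -0.003], 0.66), ([0.655, 0.26, -0.001], 0.56), ([0.436, 0.363, 0.0], 0.5)]
top [0.322 0.006 1.25 ] [[0.0, -1.0, -0.0], [-0.98, -0.0, -0.18], [0.18, 0.01, -0.98]] [[432.7035782    0.         285.69062309]
 [  0.         432.7035782  208.42407532]
 [  0.           0.           1.        ]]
unit [([0.565, -0.187, -0.001], 0.59), ([0.468, 0.227, 0.0], 0.2)]
chamber_rim []
claw [([0.682, -0.105, 0.123], 0.81), ([0.47, 0.226, -0.004], 0.71)]
cover [([0.577, -0.13, 0.104], 0.77)]
handle [([0.572, -0.133, 0.144], 0.66)]
lug [([0.334, 0.442, 0.0], 0.71), ([0.672, -0.143, 0
[... 253 characters left out ...]
ime_s': 1.0, 'joint_positions': array([ 5.62920518e+01,  3.02228054e+01,  8.20870240e+01, -9.08896500e-04,
        6.76904004e+01, -1.02277536e+01]), 'joint_velocities': array([ 0.00694884, -0.01231539, -0.02458637, -0.01651364,  0.07066721,
       -0.04116863]), 'joint_torque': array([ 1.77284087e-04, -4.42320013e+01, -1.78425658e+01, -2.70183364e-04,
        6.89386925e-04,  2.13024968e-06]), 'tcp_pos': array([0.2489888 , 0.5732374 , 0.23132167]), 'tool_rot': array([-1.79999625e+02,  7.86694838e-04,  1.56520150e+02]), 'contact_force': array([-0.08785181, -0.00314818, -0.66359312]), 'ft_torque': array([0.02895186, 0.00602553, 0.02974123]), 'gripper_force': 0.0, 'opening': 0.085531673833543}
```

View pics/scene0.png

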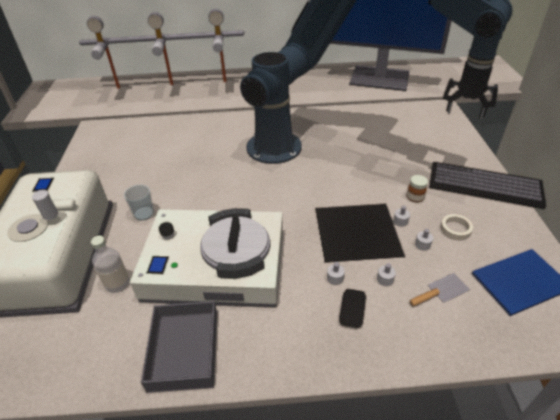

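View pics/top0.png

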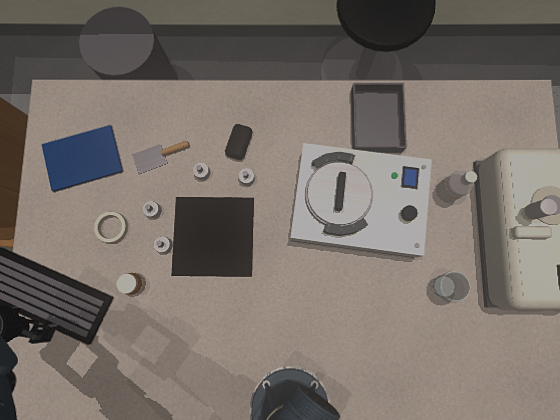

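Both pictures agree. All four pots are on the bench, around the mat at top px (201,171), (246,177), (151,209) and (162,244). The cover is at (340,193) with its bar almost along world x, and the vent knob is at (409,213). I'll measure the unit and cover angle precisely next.

```bash
cat > h.py <<'E'
from bench import *
import cv2,numpy as np
D=np.deg2rad
def look(q,near=None,cams=("scene","top"),r=0.05,n=1):
    """mean of place_of over cameras; near -> only hits within r"""
    out=[]
    for _ in range(n):
        for c in cams:
            camera(c)
            for d in place_of(c,q):
                p=np.array(d["centre"])
                if near is None or np.hypot(*(p[:2]-near[:2]))<r: out.append(p); break
    return (np.mean(out,0),len(out)) if out else (None,0)
def ortho(cam,z,cx,cy,half=0.2,s=1000):
    """top-down view of plane z, row = -x, col = -y, s px per m"""
    n=int(2*half*s); k=calibration(cam)
    i,j=np.mgrid[0:n,0:n]; P=np.stack([cx+half-i/s,cy+half-j/s,np.full(i.shape,z)],-1).reshape(-1,3)
    uv=cv2.projectPoints(P,np.array(k["rvec"]),np.array(k["tvec"]),np.array(k["mtx"]),np.array(k["D"]))[0].reshape(n,n,2).astype(np.float32)
    return cv2.remap(camera(cam),uv[...,0],uv[...,1],cv2.INTER_LINEAR)
def down(yaw): return [180,0,yaw]
def bar(cam,c,z):
    """axis angle (deg) and centre of the black bar handle near c, by its top at height z"""
    im=ortho(cam,z,c[0],c[1],0.075); m=(im.max(2)<70).astype(np.uint8)
    n,l,st,ce=cv2.connectedComponentsWithStats(m); 
    k=1+np.argmax([st[i,4] if np.hypot(*(ce[i]-75))<35 else 0 for i in range(1,n)])
    pts=np.argwhere(l==k)/1000; xy=np.stack([c[0]+.075-pts[:,0],c[1]+.075-pts[:,1]],1)
    e=np.linalg.svd(xy-xy.mean(0),full_matrices=False)[2][0]; 
    return np.rad2deg(np.arctan2(e[1]*np.sign(e[0]),abs(e[0]))),xy.mean(0),len(pts)
E
python3 - <<'E'
from h import *
im=ortho("top",0.085,0.575,-0.18,0.25); cv2.imwrite("pics/o.png",im[:,:,::-1])
m=(im.min(2)>185).astype(np.uint8); n,l,st,ce=cv2.connectedComponentsWithStats(m); k=1+st[1:,4].argmax()
r=cv2.minAreaRect(np.argwhere(l==k)[:,::-1].astype(np.int32)); print("rect",r,"c",.575+.25-r[0][1]/1000,-.18+.25-r[0][0]/1000)
for c in("top","scene"):
    try: print(bar(c,(.576,-.131),.145))
    except Exception as e: print(e)
for q in("cover","handle","vent_top","claw","lug"): print(q,look(q,n=3))
E
```

```text
rect ((159.0, 339.0), (0.0, 0.0), 0.0) c 0.48599999999999993 -0.089
(np.float64(-7.39912726045186), array([ 0.56805664, -0.12964131]), 1801)
(np.float64(5.316370007456541), array([ 0.55749649, -0.13519129]), 3994)
cover (array([ 0.57498333, -0.12921667,  0.101     ]), 6)
handle (array([ 0.57526667, -0.13063333,  0.14501667]), 6)
vent_top (array([ 0.51756667, -0.31466667,  0.12398333]), 6)
claw (array([ 0.68413333, -0.10961667,  0.12045   ]), 6)
lug (array([ 0.67003333, -0.14183333,  0.10686667]), 6)
```

View pics/o.png

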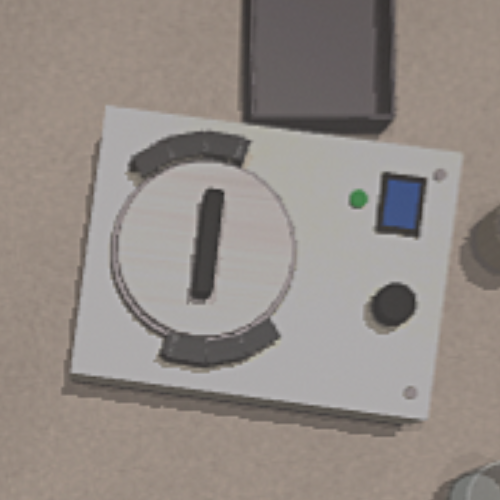

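The ortho view shows the housing corner at (105,106), the bar running (213,190) to (200,298), and the knob at (393,304). That gives a unit yaw of about -7.5°, consistent with the detections. Next step is pulling the vent.

Run:
```python
from h import *
v=np.array([.5172,-.3147]); o=down(-7.5)
move_ptp([.45,.1,.3],o); move_ptp([*v,.2],o); 
print(line_to([*v,.0925],force_limit=12,v=.08), get_obs()["tcp_pos"])
gripper_to(0.02); s=get_obs(); print(s["opening"],s["gripper_force"],s["contact_force"])
z=s["tcp_pos"][2]
line_to([*v,z+.0265],v=.03); sleep(.3); print(get_obs()["contact_force"],get_obs()["opening"])
gripper_to(.07); sleep(.3); line_to([*v,.22],v=.12)
print("vent",look("vent_top",v,n=2))
```

```text
False [ 0.51753536 -0.31498975  0.09310243]
0.03818009397745768 60.04313614452258 [-1.91271383 -1.4616589   4.23430024]
[  0.79823893  -7.99413698 -14.67515219] 0.03822526049230659
vent (array([ 0.51985, -0.3121 ,  0.1461 ]), 2)
```

Run:
```python
from h import *
c=np.array([.574,-.130]); o=down(-7.4)
print(bar("top",c,.145))
move_ptp([*c,.25],o)
print(line_to([*c,.117],force_limit=12,v=.08), get_obs()["tcp_pos"])
gripper_to(0.005); s=get_obs(); print(s["opening"],s["gripper_force"],s["contact_force"],s["ft_torque"])
p=s["tcp_pos"]
for y in np.linspace(-7.4,70,5)[1:]:
    line_to(p,down(y),v=.05); s=get_obs(); print(y,s["time_s"],s["contact_force"].round(1),s["ft_torque"].round(2),s["opening"])
cv2.imwrite("pics/tw.png",cv2.resize(ortho("top",.11,.575,-.13,.2),(400,400))[:,:,::-1])
```

```text
(np.float64(-2.98778906795401), array([ 0.56452381, -0.12238095]), 42)
False [ 0.57432125 -0.13014606  0.11749663]
0.016801126988399258 59.968408942222595 [-0.7185289  -0.42025429  3.92978169] [-0.18203196  0.19469892  0.00483567]
11.950000000000001 16.7583 [1.1 0.9 0.9] [-0.07 -0.06  0.25] 0.01726717184325051
31.300000000000004 17.25 [-0.   0.5  1.3] [-0.   -0.1   0.31] 0.01713965218361146
50.650000000000006 17.7417 [0.2 0.6 0.8] [-0.02 -0.1   0.28] 0.0169671114312275
70.0 18.2333 [-0.7  0.3  1.7] [-0.03 -0.02  0.22] 0.017138885713108613
```

View pics/tw.png

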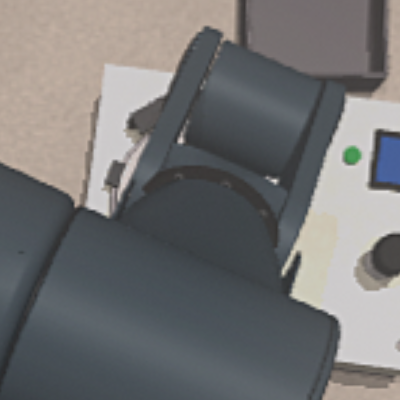

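The cover turned with the gripper, and one lug now shows at px (115,175), clear of the claws. Next I lift it and park it on the mat.

Run:
```python
from h import *
p=get_obs()["tcp_pos"]; np.save("grip.npy",p); o=down(70); m=np.array([.467,.226])
f0=get_obs()["contact_force"]
hit=line_to([p[0],p[1],p[2]+.04],v=.05,force_limit=20); print(hit,get_obs()["contact_force"]-f0)
if not hit:
    line_to([p[0],p[1],.25],v=.15); move_ptp([*m,.25],o); line_to([*m,.06],v=.15)
    print(line_to([*m,.024],v=.03,force_limit=6),get_obs()["tcp_pos"],get_obs()["contact_force"],get_obs()["opening"])
    gripper_to(.05); sleep(.3); line_to([*m,.2],v=.15); move_ptp([.45,-.1,.35],o)
    print("cover",look("cover",m),"mat",look("mat",m),get_obs()["time_s"])
    for c in("scene","top"):
        cv2.imwrite(f"pics/{c}1.png",camera(c)[:,:,::-1])
        print([(np.round(d["centre"],3).tolist(),round(d["score"],2)) for d in place_of(c,"pot1")])
        print([(np.round(d["centre"],3).tolist(),round(d["score"],2)) for d in place_of(c,"chamber_floor")+place_of(c,"chamber_rim")+place_of(c,"handle")])
```

```text
False [ 0.26750381  0.16027568 -6.43220552]
True [0.46679482 0.22593928 0.02736378] [-0.72867009 -0.19415872  5.15119435] 0.017024468144654074
cover (array([0.4686 , 0.22585, 0.0114 ]), 2) mat (None, 0) 27.575
[([0.638, 0.128, 0.001], 0.89), ([0.437, 0.362, 0.001], 0.79), ([0.544, 0.403, 0.005], 0.7), ([0.654, 0.261, -0.001], 0.59)]
[([0.576, -0.128, 0.024], 0.85), ([0.577, -0.129, 0.098], 0.72), ([0.753, 0.159, 0.0], 0.16), ([0.47, 0.226, 0.058], 0.91)]
[([0.542, 0.4, 0.003], 0.79), ([0.638, 0.128, -0.001], 0.66), ([0.655, 0.26, 0.002], 0.61), ([0.437, 0.364, -0.001], 0.6)]
[([0.571, -0.129, 0.028], 0.72), ([0.468, 0.225, 0.014], 0.26), ([0.57, -0.128, 0.099], 0.98), ([0.332, 0.439, -0.001], 0.55), ([0.466, 0.226, 0.056], 0.88)]
```

View pics/scene1.png

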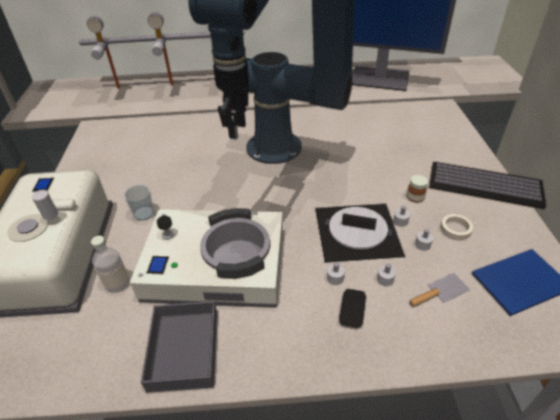

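The cover is flat on the mat at px (358,227), the chamber is open, the knob is raised, and all four pots are still standing. Next, the pots.

```bash
cat > pots.py <<'E'
from h import *
C=np.array([.574,-.129])
def pots():
    """bench pots: clusters of hits from both cameras outside the chamber"""
    h=[]
    for c in("scene","top"):
        camera(c)
        h+=[np.array(d["centre"]) for d in place_of(c,"pot1") if d["score"]>.3 and d["centre"][1]>.05 and abs(d["centre"][2])<.03]
    out=[]
    for p in h:
        g=[q for q in h if np.hypot(*(p-q)[:2])<.025]; m=np.mean(g,0)
        if not any(np.hypot(*(m-o[0])[:2])<.025 for o in out): out.append((m,len(g)))
    return out
def pick(p,yaw):
    gripper_to(.055); move_ptp([*p,.18],down(yaw))
    if line_to([*p,.039],v=.12,force_limit=8): print("bump",get_obs()["tcp_pos"])
    gripper_to(.004); s=get_obs(); print("grip",s["opening"],s["gripper_force"])
    line_to([*p,.2],v=.15); return .010<get_obs()["opening"]<.025
def place(ang,yaw,r=.042):
    t=C+r*np.array([np.cos(D(ang)),np.sin(D(ang))])
    move_ptp([*t,.2],down(yaw)); line_to([*t,.085],v=.12)
    print(line_to([*t,.054],v=.04,force_limit=5),get_obs()["tcp_pos"])
    gripper_to(.036); sleep(.15); line_to([*t,.2],v=.15)
E
python3 - <<'E'
from pots import *
for ang,yaw in((38,38),(218,38)):
    P=[p for p in pots() ]; print(P)
    p=min((p[0] for p in P if p[1]>1),key=lambda p:p[1])
    if not pick(p[:2],yaw): print("miss"); break
    place(ang,yaw)
print(pots(),get_obs()["time_s"]); cv2.imwrite("pics/s2.png",camera("scene")[100:400,100:500,::-1])
E
```

```text
[(array([0.657 , 0.2622, 0.0018]), 2), (array([0.5423, 0.4   , 0.0041]), 2), (array([ 0.4397 ,  0.362  , -0.00045]), 2), (array([ 6.4085e-01,  1.2750e-01, -3.0000e-04]), 2), (array([0.716 , 0.3832, 0.    ]), 1)]
grip 0.012704127144494967 58.45962166786194
True [ 0.60623243 -0.10234745  0.06292385]
[(array([0.6563 , 0.2622 , 0.00175]), 2), (array([0.5436 , 0.3992 , 0.00275]), 2), (array([0.4375, 0.3594, 0.0031]), 1)]
grip 0.012668761998962344 58.469367027282715
True [ 0.54181196 -0.15585477  0.063286  ]
[(array([0.54115, 0.40085, 0.00325]), 2), (array([0.44005, 0.36345, 0.00135]), 2)] 46.9167
```

View pics/s2.png

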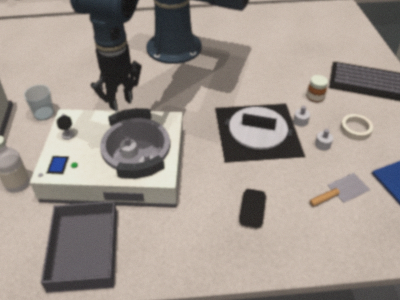

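Two pots are in, with one visible at crop px (128,148) and the other hidden by the front wall. On to the other two.

Run:
```python
from pots import *
for ang,yaw in((128,128),(308,128)):
    P=pots(); print(P)
    p=min((p[0] for p in P if p[1]>1),key=lambda p:p[1])
    if not pick(p[:2],yaw): print("miss"); break
    place(ang,yaw)
move_ptp([.45,.2,.35],down(70))
print(pots(),get_obs()["time_s"]); cv2.imwrite("pics/t3.png",cv2.resize(camera("top")[130:270,270:450,::-1],None,fx=4,fy=4))
print([(d["centre"],d["score"]) for d in place_of("top","pot1")])
cv2.imwrite("pics/s3.png",camera("scene")[:,:,::-1])
print([(d["centre"],d["score"]) for d in place_of("scene","pot1")])
```

```text
[(array([0.54185, 0.40055, 0.00405]), 2), (array([4.3945e-01, 3.6520e-01, 5.0000e-05]), 2), (array([0.4988, 0.3196, 0.0151]), 1)]
grip 0.012460941690341374 58.46962094306946
True [ 0.54708488 -0.09634485  0.06294476]
[(array([0.54165, 0.3992 , 0.0039 ]), 2), (array([0.4671, 0.2265, 0.0145]), 1)]
grip 0.012498898507190043 58.46501111984253
True [ 0.60074121 -0.1615286   0.0632171 ]
[] 69.7417
[([0.6074, -0.1061, 0.0233], 0.76), ([0.5976, -0.1639, 0.0263], 0.65), ([0.5483, -0.0962, 0.021], 0.57), ([0.5389, -0.1548, 0.0272], 0.5)]
[([0.5392, -0.1529, 0.0239], 0.75), ([0.6068, -0.1017, 0.0262], 0.55), ([0.6035, -0.1606, 0.0247], 0.54), ([0.5483, -0.1009, 0.0228], 0.53)]
```

View pics/t3.png

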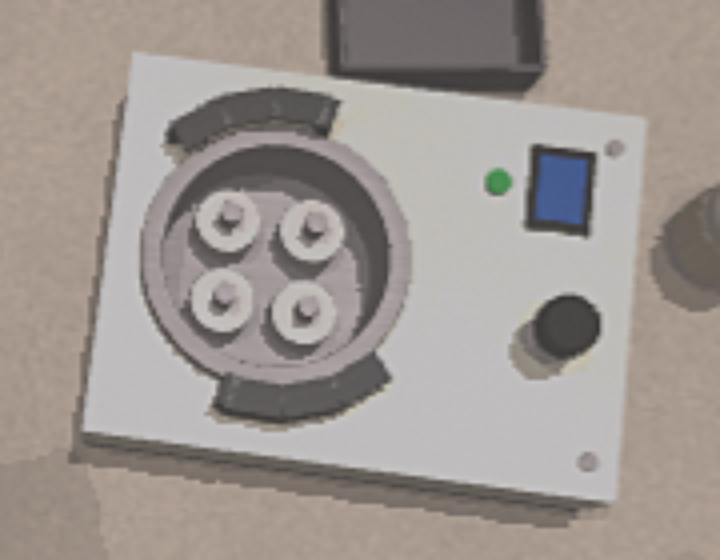

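View pics/s3.png

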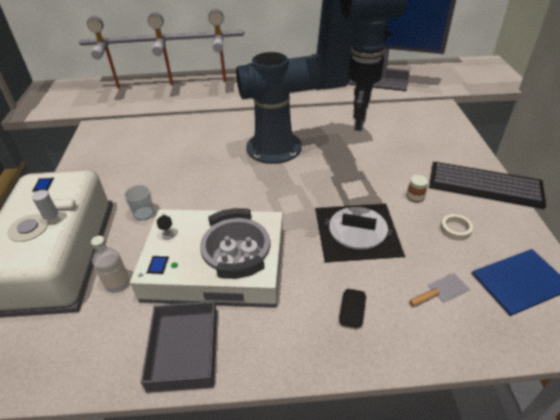

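All four pots stand in the chamber, with stems at crop px (231,215), (314,225), (225,295) and (307,307). The cover goes back on now.

Run:
```python
from h import *
p=np.load("grip.npy"); m=np.array([.4668,.226]); print(p,look("cover",m,n=2))
gripper_to(.05); move_ptp([*m,.2],down(70))
if line_to([*m,.0274],v=.1,force_limit=10): print("bump",get_obs()["tcp_pos"])
gripper_to(.005); s=get_obs(); print(s["opening"],s["contact_force"])
line_to([*m,.25],v=.15); move_ptp([p[0],p[1],.25],down(70)); line_to([p[0],p[1],.15],v=.12)
print("down",line_to([p[0],p[1],p[2]-.0005],v=.03,force_limit=8)); s=get_obs(); print(s["tcp_pos"]-p,s["contact_force"],s["ft_torque"],s["time_s"])
```

```text
[ 0.57403341 -0.13034024  0.11739417] (array([0.46705 , 0.2245  , 0.010275]), 4)
0.01676698821029417 [-0.31896627  0.5420735   5.51313196]
down True
[-2.06345433e-04  5.78440148e-05  5.26364028e-04] [ 0.23986011 -0.34693935  6.02862069] [ 0.04102997  0.00318981 -0.01447607] 78.575
```

It seated at the recorded height. Now I twist it clockwise.

Run:
```python
from h import *
p=get_obs()["tcp_pos"]
for y in (50,30,10,0,-4,-6,-8,-10,-11.5):
    line_to(p,down(y),v=.05); sleep(.1); s=get_obs(); print(y,s["contact_force"].round(1),s["ft_torque"].round(2),s["opening"].round(4))
    if abs(s["ft_torque"][2])>1: print("stop");break
gripper_to(.05); sleep(.2); line_to([p[0],p[1],.25],v=.12); move_ptp([.45,.15,.35],down(0))
cv2.imwrite("pics/t4.png",cv2.resize(camera("top")[130:270,270:450,::-1],None,fx=4,fy=4))
for q in("cover","handle","lug","vent_top"): print(q,look(q,p if q!="vent_top" else None,r=.15,n=2))
print(get_obs()["time_s"])
```

```text
Traceback (most recent call last):
AttributeError: 'float' object has no attribute 'round'
```

Run:
```python
from h import *
p=get_obs()["tcp_pos"]
for y in (30,10,0,-4,-6,-8,-10,-11.5):
    line_to(p,down(y),v=.05); sleep(.1); s=get_obs(); print(y,s["contact_force"].round(1),s["ft_torque"].round(2),round(s["opening"],4))
    if abs(s["ft_torque"][2])>1: print("stop");break
gripper_to(.05); sleep(.2); line_to([p[0],p[1],.25],v=.12); move_ptp([.45,.15,.35],down(0))
cv2.imwrite("pics/t4.png",cv2.resize(camera("top")[130:270,270:450,::-1],None,fx=4,fy=4))
for q in("cover","handle","lug","vent_top"): print(q,look(q,p if q!="vent_top" else None,r=.15,n=2))
print(get_obs()["time_s"])
```

```text
30 [ 0.6  0.4 -2.4] [-0.03  0.   -0.06] 0.0171
10 [-0.2  0.8 -1.3] [ 0.08 -0.03 -0.13] 0.017
0 [-0.6  0.3 -2.1] [-0.04 -0.1  -0.08] 0.0168
-4 [-0.  -1.3 -2.1] [-0.08  0.02 -0.05] 0.0171
-6 [-1.1 -0.5 -1.3] [-0.14  0.01 -0.07] 0.0166
-8 [-0.4 -0.7 -1.5] [-0.16  0.11 -0.14] 0.0175
-10 [-2.  -3.3 -1.8] [-0.38  0.22  0.23] 0.0174
-11.5 [-2.9 -4.6 -1.2] [-0.56  0.31  1.04] 0.0172
stop
cover (array([ 0.574825, -0.12935 ,  0.1004  ]), 4)
handle (array([ 0.57436667, -0.12843333,  0.14563333]), 3)
lug (array([ 0.6699    , -0.14576667,  0.1061    ]), 3)
vent_top (array([ 0.5176  , -0.3151  ,  0.148075]), 4)
87.2917
```

View pics/t4.png

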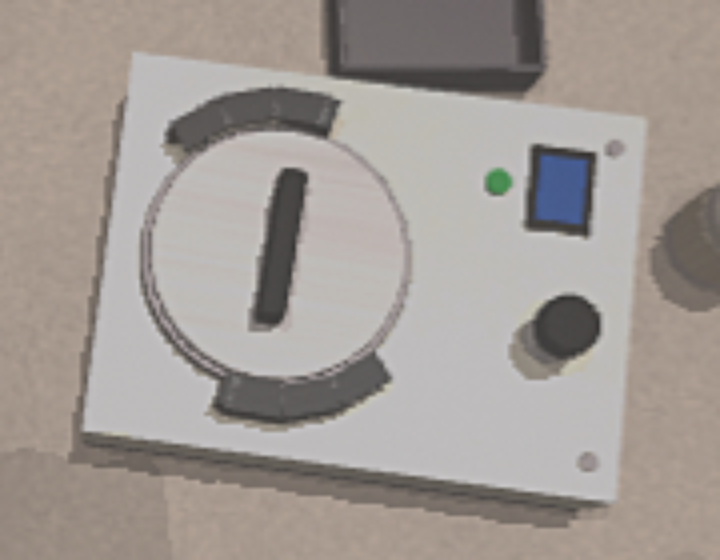

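The stops are reached, with torque rising at -10 to -11.5°. The cover is level and locked, with its bar running px (293,170) to (265,325), and the knob is still out. Next I push the knob home.

Run:
```python
from h import *
v=np.array([.5174,-.315]); o=down(-7.5)
gripper_to(0); move_ptp([*v,.2],o); line_to([*v,.155],v=.1)
print(line_to([*v,.1195],v=.03,force_limit=30),get_obs()["tcp_pos"],get_obs()["contact_force"])
sleep(.3); line_to([*v,.2],v=.12); move_ptp([.45,.15,.35],down(0)); sleep(.5)
for q in("vent_top","cover","handle"): print(q,look(q,n=2))
cv2.imwrite("pics/s5.png",camera("scene")[:,:,::-1]); print(get_obs()["time_s"],get_obs()["contact_force"])
```

```text
False [ 0.51713947 -0.31482077  0.12193911] [-3.62603395  2.70026329 15.4326966 ]
vent_top (array([ 0.518   , -0.314975,  0.122825]), 4)
cover (array([ 0.5748    , -0.12813333,  0.09876667]), 3)
handle (array([ 0.5741  , -0.129525,  0.145025]), 4)
96.2167 [-0.79276195 -0.49448052 -0.52840994]
```

View pics/s5.png

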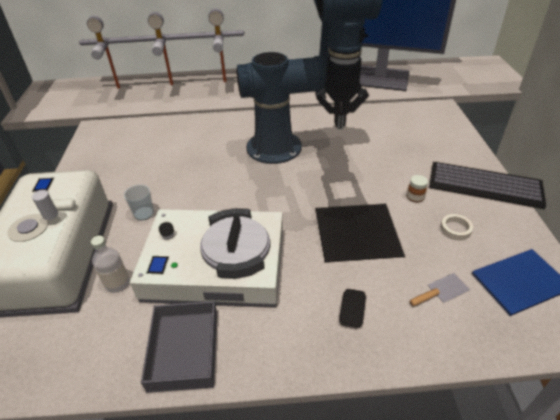

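The knob is home at px (166,229), the cover is locked at (235,243), the mat is empty and the bystanders haven't moved.

```bash
python3 -c "
from bench import *
print(finish_job())"
```

```text
the job is handed in; nothing more can be done
None
```

I handed the job in at about 96 s: all four pots are standing in the chamber, the cover is back on and locked against its stops, the vent knob is home and the bystanders were left alone; the hand-in call gave no verdict.

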